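Put a pump cover away in the stayed-lid parts chest

ROBOT

A 6-joint arm with a two-finger parallel gripper is mounted at the origin on the work surface. World frame = base frame: x ahead of the robot, y to its left, z up, the work surface at z = 0. Lengths are in mm, angles in rad, forces in N, time in s.
With the tool pointing down it reaches from about 350 to 975 mm from the base axis. Payload 7.1 kg.
Tool frame: the origin (TCP) lies on the front face of the gripper's body, between the roots of the fingers; the fingertips stand 80 mm ahead of it and the grasp point (between the pads) lies 61 mm ahead of it (env.tips_ahead is the distance from the TCP to the fingertips, in mm); z points along the fingers, y is the line along which they close (so a half turn about z gives the same grasp; the last joint's range is limited). The gripper opens to 88 mm and grips with 3 to 60 N. Pads are 20 mm wide; open, the fingers measure 115 mm over their backs; the gripper's body (75 mm by 178 mm) begins 61 mm behind the grasp point.
Start: joints at [-1.326, 0.423, 1.63, -0, 1.089, -0.019], TCP at [162.988, -603.358, 302.675] pointing down, gripper open.
Joint ranges: [-3, 3], [-0.9, 2.11], [0.09, 2.58], [-1.31, 4.45], [0.11, 2.69], [-2.54, 2.54]. Speed limits (rad/s): [2.39, 2.39, 3.01, 3.14, 3.14, 3.14].

INTERFACE

Orientations are given as a unit quaternion [x, y, z, w].
In Python, from station import env, set_gripper, viewer, workorder gives the robot as it stands. Calls block until the motion is done:
- env.reach(position, orientation): joint-space move of the TCP to a pose.
- env.move_l(position, rot=None, rate=150, f_stop=None): straight line of the TCP; rot=None keeps the orientation; rate is the mean speed in mm/s. With f_stop (N) it stops when the force on the tool has changed by that much, and returns True; else False.
- env.move_joints(angles): joint-space move.
- set_gripper(opening): finger opening in mm; the grip force is fixed at half the most; returns when the fingers have stopped.
- env.hold(seconds).
- env.ik(position, orientation): joint angles nearest the present ones, or None.
- env.read_state(): the state.
- viewer.camera(name): name is "scene" or "top" or "wrist"; returns the picture (480x640x3 uint8, blue, green, red); there is no depth.
- viewer.camera_params(name): a dict with "fx", "fy", "cx", "cy" (pixels), "pose" (4x4, takes a point from camera to world coordinates); the wrist camera has in their place "tool_from_camera" (4x4, takes a point from camera to tool coordinates, whose origin is the TCP and whose axes are the flange's). Camera axes: x right, y up, looking along -z (the intrinsics and any distortion apply to the point x, -y, -z); pixel columns grow to the right and rows downward; lengths in mm; the calibration is good to about 2 mm. A picture is of the moment at which its call begins: read the wrist's pose just before it. camera_params takes no time and is no camera call.
A pose or a line that the arm cannot do raises env.IKError and nothing moves.
- workorder.sign_off(): hands the job in; it is judged then, once.
The state is a dict: "time_s": time; "qpos": joint angles; "dq": joint speeds; "tau": joint torques, N m; "tool_pos": TCP position; "orientation": TCP orientation; "force": force on the tool from outside, world axes, zero at the start; "wrist_torque": the same for the moment, N m; "width": finger opening in mm; "grip_force": force on a finger pad.
Only numpy, scipy, OpenCV 4.12 (cv2) and the standard library are available. Lean on these libraries where they do the work, as an engineer would, in place of code of your own. Each camera call takes 0.05 s, during which the arm holds its last target. There are 200 camera calls.

TASK

Raise the lid of the blue parts chest until its folding stay snaps past straight, and let go so that the locked stay holds it open; then set the aluminium pump cover down gently, upright in the middle of the green mat inside. Finally break the stay at its yellow handle, which folds towards the chest's front, and lower the lid gently until it is fully shut, without letting it drop; leave the other things on the bench where they stand.

Things in the scene. Friction and masses are not known exactly. Their poses are not given: they have to be found in the camera images.
- chest: blue steel parts chest fixed to the bench, 230 deep (x) by 300 wide (y), rim 120 high, walls 5 thick, inside floor at 30. Origin: centre of its underside, on the bench; x points from its front (handle side) to its hinge side, y to the stay side, z up. The open lid leans over the inside, at about 53 degrees from level: lean the hand (wrist towards the front) to reach in
- mat (a point): centre of the top face of the green mat on the chest's inside floor: mat 140 x 140, top 34 above the bench and 86 below the rim; centre 105 behind the inner face of the front wall
- lid (a joint): lid angle in rad: 0 shut, grows as it opens; stopped by the stay at 0.94 when the stay is pulled straight, about 0.92 when the stay is locked. Lid of about 0.5 kg on a lightly damped hinge: unless the stay is locked it falls shut when let go
- lid_hinge (a point): middle of the lid's hinge line, which runs along the chest's y: 115 behind the chest's origin (chest +x) and 120 above the bench
- lid_handle (a point): middle of the lid's handle: round steel bar of 14 diameter, 120 long along the chest's y, held 40 in front of the lid's front edge, 275 from the hinge line, in the lid's plane; shut, it is 124 above the bench. The bar may turn between the fingers. It takes about 3 N to lift
- stay (a joint): angle in rad of the middle joint of the stay, outside the chest's +y wall: two flat steel links of 86, the lower pivoted on the chest, the upper on the lid's edge. 0 folded (lid shut), grows as the lid rises, 2.79 straight, 3.14 past straight at its stop = locked. It goes past straight by its weight and a light spring once the lid is raised as far as it will go and eased
- stay_grip (a point): middle of the yellow round handle on the stay's middle joint, 14 diameter, 85 long along the chest's y, 53 outside the lid's edge. Folded it is 105 above the bench, at that side's front end; locked about 165. It moves on an arc of radius 86 about stay_pivot: 15 along it towards the chest's front (2 N) it is straight and the lock breaks; on forward and down to its end it lowers the lid (a 5 to 10 N pull)
- stay_pivot (a point): point on the axis of the stay's lower pivot (fixed to the chest, 45 before the chest's origin, 90 above the bench), in the same plane square to that axis as stay_grip
- cover: loose aluminium pump end cover standing on its flange on the bench: flange 96 diameter and 12 thick, coned up to an upright round hub of 30 diameter which runs from 20 to 65 above its underside; about 0.35 kg. Origin: centre of its underside, z up along the hub
- pump: bystander: aluminium pump body with a stub shaft, 90 diameter, 120 high, 1.2 kg; origin centre of its underside
- beaker: bystander: white plastic beaker, 80 diameter, 110 high; origin centre of its underside
- oiler: bystander: orange oil bottle with a red cap, 60 diameter, 150 high; origin centre of its underside
Not all that is in view belongs to the job. What is shaped like the cover but brown or purple is not meant.

How it is judged:
By the outcome, as a careful person would: the job done as asked, in the order asked, and still so for the second after the job is handed in, with the robot touching nothing.
It also fails if it takes over 72 s, if anything falls off the work surface, if the arm or the gripper's body presses on something with over 40 N, if the wrist force passes 120 N, or if a joint passes its speed limit or range.

## Working session

There is one attempt and no reset: what is moved stays moved. The work goes in short steps, each a Python script; the robot and the scene stay as the last script left them, time stands still between calls to the robot, and variables do not carry over. Pictures are saved under pics/ and viewed, at most 10 in all, crops included, and the job is handed in when it is done.

```bash
ls; mkdir -p pics; python3 - <<'E'
from station import env, viewer
import cv2
for n in("scene","top"):
    cv2.imwrite(f"pics/{n}0.png",viewer.camera(n))
    p=viewer.camera_params(n);print(n,{k:v for k,v in p.items()})
print(viewer.camera_params("wrist"),env.read_state()["time_s"])
E
```

```text
pics
scene {'fx': 490.9952129252343, 'fy': 490.9952129252343, 'cx': 321.0420805641012, 'cy': 251.1598356515228, 'pose': array([[ 8.88492609e-01, -3.00367655e-01,  3.46929611e-01,
         8.85501473e+02],
       [ 4.58815153e-01,  5.95206325e-01, -6.59710608e-01,
        -8.04241452e+02],
       [-8.33897075e-03,  7.45324562e-01,  6.66649652e-01,
         8.75012229e+02],
       [ 0.00000000e+00,  0.00000000e+00,  0.00000000e+00,
         1.00000000e+00]])}
top {'fx': 446.29011071400987, 'fy': 446.29011071400987, 'cx': 317.4058002030629, 'cy': 239.52801190998156, 'pose': array([[ 2.07164153e-03,  9.91980655e-01, -1.26372811e-01,
         3.59749961e+02],
       [-9.99943001e-01,  7.31297141e-04, -1.06517440e-02,
        -5.53694967e+01],
       [-1.04739079e-02,  1.26387675e-01,  9.91925629e-01,
         1.13029502e+03],
       [ 0.00000000e+00,  0.00000000e+00,  0.00000000e+00,
         1.00000000e+00]])}
{'fx': 426.1717169117693, 'fy': 426.1717169117693, 'cx': 328.8639657594431, 'cy': 239.2341532753846, 'tool_from_camera': array([[-1.01083345e-03,  9.66582521e-01,  2.56353679e-01,
         7.03290652e+01],
       [ 9.99999428e-01,  8.87113144e-04,  5.98254757e-04,
         6.41578595e-01],
       [ 3.50847873e-04,  2.56354137e-01, -9.66582864e-01,
        -8.25411766e+01],
       [ 0.00000000e+00,  0.00000000e+00,  0.00000000e+00,
         1.00000000e+00]])} 0.1
```

View pics/scene0.png

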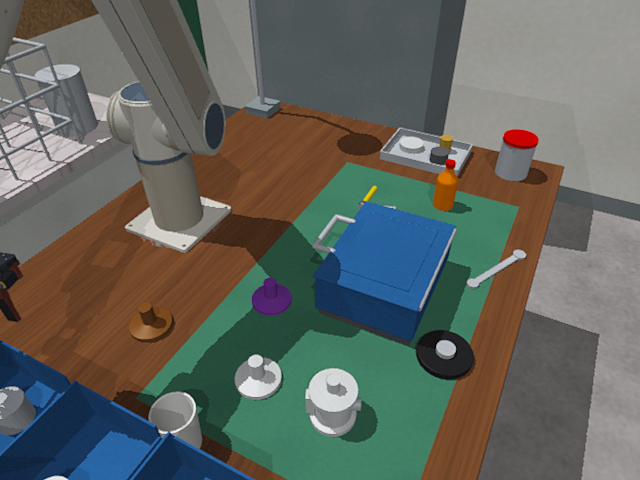

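View pics/top0.png

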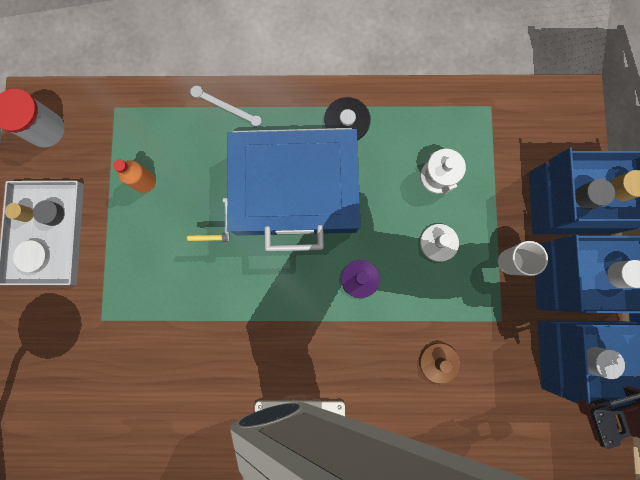

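Cover candidates in the top view are the aluminium one (440,242), brown (440,363), purple (360,279) and a black disc with a silver centre (347,118). By the description I choose (440,242), which is scene (258,375). The handle bar is at top (293,247) and the yellow grip at (208,238).

```bash
cat > h.py <<'E'
import numpy as np, cv2
from station import env,set_gripper,viewer,workorder
from scipy.spatial.transform import Rotation as R
def ray(p,uv,pose=None):
    T=p["pose"] if pose is None else pose
    d=np.array([(uv[0]-p["cx"])/p["fx"],-(uv[1]-p["cy"])/p["fy"],-1.])
    return T[:3,3],T[:3,:3]@d
def onz(p,uv,z,pose=None):
    o,d=ray(p,uv,pose); return o+d*(z-o[2])/d[2]
def cross(r1,r2):
    (a,u),(b,v)=r1,r2; s=np.linalg.lstsq(np.c_[u,-v],b-a,rcond=None)[0]
    P,Q=a+u*s[0],b+v*s[1]; return (P+Q)/2,np.linalg.norm(P-Q)
E
python3 - <<'E'
from h import *
t=cv2.imread("pics/top0.png");s=cv2.imread("pics/scene0.png")
pt,ps=viewer.camera_params("top"),viewer.camera_params("scene")
def blob(im,lo,hi,roi):
    x0,y0,x1,y1=roi
    m=cv2.inRange(cv2.cvtColor(im,cv2.COLOR_BGR2HSV),lo,hi)
    k=np.zeros_like(m);k[y0:y1,x0:x1]=m[y0:y1,x0:x1]
    c=max(cv2.findContours(k,0,1)[0],key=cv2.contourArea)
    return c,cv2.minAreaRect(c)
for n,im,p,roi in(("top",t,pt,(170,225,240,250)),("scene",s,ps,(340,170,390,215))):
    c,r=blob(im,(20,120,100),(35,255,255),roi);print(n,"yellow",r,[onz(p,q,105).round(1) for q in cv2.boxPoints(r)])
c,r=blob(t,(100,100,60),(125,255,255),(200,110,380,250));print("blue",r,[onz(pt,q,126).round(1) for q in cv2.boxPoints(r)])
c,r=blob(t,(0,0,130),(180,60,255),(255,225,330,260));print("handle",r,cv2.boundingRect(c))
c,r=blob(t,(0,0,90),(180,60,255),(410,215,470,270));print("cover",r,cv2.minEnclosingCircle(c))
a=cv2.resize(t[120:260,180:340],None,fx=4,fy=4,interpolation=2)
b=cv2.resize(t[215:270,410:465],(280,280),interpolation=2)[:,:160]
d=cv2.resize(s[340:410,225:295],(280,280),interpolation=2)[:,:160]
o=np.zeros((560,800,3),np.uint8);o[:,:640]=a[:560];o[:280,640:]=b;o[280:,640:]=d
cv2.imwrite("pics/crop1.png",o)
E
```

```text
top yellow ((204.0, 237.5), (5.0, 34.0), 90.0) [array([500.8, 259. , 105. ]), array([500.8, 179.8, 105. ]), array([489.1, 179.4, 105. ]), array([489. , 258.6, 105. ])]
scene yellow ((370.2837829589844, 193.2026824951172), (5.114895820617676, 18.36712646484375), 35.53767776489258) [array([489. , 192.6, 105. ]), array([487. , 270.4, 105. ]), array([502.9, 262.2, 105. ]), array([504.2, 185.2, 105. ])]
blue ((292.609130859375, 181.9729461669922), (103.01815032958984, 131.9119873046875), 88.60282135009766) [array([741.6, 171.7, 126. ]), array([ 748.8, -137.4,  126. ]), array([ 505.3, -140.8,  126. ]), array([497.8, 159.1, 126. ])]
handle ((293.5007629394531, 238.03846740722656), (25.129968643188477, 57.45090866088867), 88.8982925415039) (265, 225, 58, 27)
cover ((439.0, 242.5), (37.0, 38.0), 90.0) ((439.1321716308594, 242.3160858154297), 19.705474853515625)
```

View pics/crop1.png

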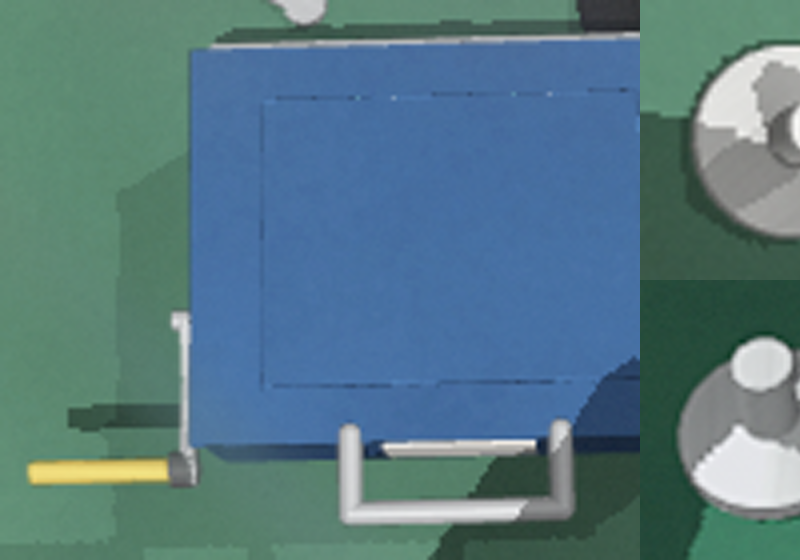

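The crop shows the handle bar centre at about top (294.2,247.9) and the bar slope gives a yaw of about 0.024. The grip spans (187,238.5) to (228,237.5). The close-up confirms the chosen cover is bare aluminium, with its hub top at scene (255.5,360.8).

```bash
cat >> h.py <<'E'
YAW=0.024
def setup(h): # handle world xy -> chest origin
    return np.array([h[0]+160*np.cos(YAW),h[1]+160*np.sin(YAW),0])
Rc=R.from_euler('z',YAW)
def P(lean,s=1): # tool x along +-chest y (fingers close in the xz plane)
    z=np.array([np.sin(lean),0,-np.cos(lean)]); x=np.array([0,s,0.]); return (Rc*R.from_matrix(np.c_[x,np.cross(z,x),z])).as_quat()
def Q(lean,s=1): # tool y along +-chest y
    z=np.array([np.sin(lean),0,-np.cos(lean)]); y=np.array([0,s,0.]); return (Rc*R.from_matrix(np.c_[np.cross(y,z),y,z])).as_quat()
def tcp(g,q,d=61): return np.asarray(g)-d*R.from_quat(q).as_matrix()[:,2]
E
python3 - <<'E'
from h import *
pt,ps=viewer.camera_params("top"),viewer.camera_params("scene")
h=onz(pt,(294.2,247.9),124);print("handle",h)
e=[onz(pt,u,124) for u in((266.3,248.5),(322,247))];print("handle len",np.linalg.norm(e[0]-e[1]),e)
C=setup(h);print("chest",C)
g=onz(pt,(208,238),105);print("grip in chest",Rc.inv().apply(g-C), "2-view yellow",cross(ray(pt,(204,237.5)),ray(ps,(370.3,193.2))))
for u in((227.5,131.5),(357.5,128.8),(357.5,230)):print("lid corner",Rc.inv().apply(onz(pt,u,126)-C).round())
cov=onz(pt,(439.1,242.3),8);hub=onz(ps,(255.5,360.8),65);print("cover",cov,hub)
W=lambda *p:C+Rc.apply(p)
pts={"handle":(-160,0,124),"up":(115-275*np.cos(.94),0,124+275*np.sin(.94))}
for L in(.5,.8):
  for s in(1,-1):
    q=P(L,s);print("P",L,s,[None if (j:=env.ik(tcp(W(*p),q),q)) is None else np.round(j,2) for p in [pts["handle"],pts["up"],(1,213,163),(-45,213,176),(-130,213,105)]])
for L in(.5,.65):
  for s in(1,-1):
    q=Q(L,s);print("Q",L,s,[None if (j:=env.ik(tcp(p,q),q)) is None else np.round(j,2) for p in [np.r_[cov[:2],48],W(-45,0,188),W(-5,0,82)]])
E
```

```text
handle [468.76525174   8.05322486 124.        ]
handle len 126.48389742112319 [array([467.33613139,  71.414936  , 124.        ]), array([470.87717174, -55.01938426, 124.        ])]
chest [628.71917395  11.89285623   0.        ]
grip in chest [-130.16532544  201.111558    105.        ] 2-view yellow (array([496.35496006, 219.3357767 , 109.21937713]), np.float64(4.577513911437435))
lid corner [118. 152. 126.]
lid corner [ 117. -153.  126.]
lid corner [-123. -145.  126.]
cover [ 495.90024081 -350.73915847    8.        ] [ 497.55707182 -350.97448532   65.        ]
P 0.5 1 [None, array([-0.01,  0.06,  1.94,  0.03,  0.64, -0.05]), array([ 0.41,  0.46,  1.91, -0.54,  0.36,  0.85]), array([ 0.44,  0.38,  1.99, -0.59,  0.36,  0.93]), array([ 0.52,  0.45,  2.18, -1.28,  0.24,  1.72])]
P 0.5 -1 [None, None, array([ 0.41,  0.46,  1.91, -0.54,  0.36, -2.29]), array([ 0.44,  0.38,  1.99, -0.59,  0.36, -2.21]), array([ 0.52,  0.45,  2.18, -1.28,  0.24, -1.42])]
P 0.8 1 [None, array([-0.02,  0.01,  2.13,  0.14,  0.2 , -0.17]), array([0.46, 0.49, 2.06, 4.26, 0.34, 2.36]), array([0.51, 0.42, 2.14, 4.29, 0.37, 2.37]), None]
P 0.8 -1 [array([-0.03,  0.46,  2.5 ,  3.07,  0.62,  0.02]), None, array([ 0.46,  0.49,  2.06,  4.26,  0.34, -0.78]), array([ 0.51,  0.42,  2.14,  4.29,  0.37, -0.77]), array([ 0.62,  0.54,  2.3 ,  3.97,  0.57, -0.3 ])]
Q 0.5 1 [None, array([-0.01,  0.3 ,  2.08,  0.06,  0.25, -1.66]), None]
Q 0.5 -1 [array([-0.81,  0.64,  2.  ,  1.19,  0.39, -0.35]), array([-0.01,  0.3 ,  2.08,  0.06,  0.25,  1.48]), None]
Q 0.65 1 [array([-0.86,  0.67,  2.05,  1.62,  0.49,  2.31]), None, array([-0.01,  0.58,  2.12,  3.04,  0.2 ,  1.64])]
Q 0.65 -1 [array([-0.86,  0.67,  2.05,  1.62,  0.49, -0.83]), None, array([-0.01,  0.58,  2.12,  3.04,  0.2 , -1.5 ])]
```

```bash
cat >> h.py <<'E'
C=np.array([628.7,11.9,0]); COV=np.array([496.5,-350.8,0])
W=lambda *p:C+Rc.apply(p)
def Qa(lean,a,s=1): return (R.from_euler('z',a)*R.from_quat(Q(lean,s))).as_quat()
def lidp(t,r=275): return W(115-r*np.cos(t)-4*np.sin(t)*0,0,120+4*np.cos(t)+r*np.sin(t))
def grip(phi,y=211): return W(-45-86*np.cos(phi),y,90+86*np.sin(phi)) # phi from front-level
E
python3 - <<'E'
from h import *
def chk(ps):
    js=[env.ik(p,q) for p,q in ps]
    if any(j is None for j in js): return "".join('x' if j is None else '.' for j in js)
    js=np.array(js);return js[:,4].min().round(2),np.abs(np.diff(js,axis=0)).max().round(2),js[0].round(2),js[-1].round(2)
for a0,a1 in((-.1,.5),(0,.5),(0,.3),(-.1,.2)):
  for s in(1,-1):
    ps=[]
    for t in np.linspace(0,.95,8):
        q=P(a0+(a1-a0)*t/.95,s);ps.append((tcp(lidp(t),q),q))
    print("lid",a0,a1,s,chk(ps))
for L in(0,.15,.3,.4):
    q=P(L);print("stay",L,chk([(tcp(grip(f),q),q) for f in np.linspace(2.14,.18,8)]))
for L in(.4,.5,.6):
  for a in(.25,.35,.45,.6):
   for s in(1,-1):
    q=Qa(L,a,s)
    print("cov",L,a,s,chk([(tcp(W(*p),q),q) for p in np.linspace((-58,0,178),(-5,0,82),8)]),chk([(tcp(COV+[0,0,z],q),q) for z in(48,200)]))
E
```

```text
lid -0.1 0.5 1 (np.float64(0.64), np.float64(0.09), array([-0.01,  0.42,  1.99, -0.  ,  0.83, -0.03]), array([-0.01,  0.06,  1.94,  0.03,  0.64, -0.05]))
lid -0.1 0.5 -1 xxxxxxxx
lid 0 0.5 1 (np.float64(0.64), np.float64(0.09), array([-0.01,  0.39,  2.05, -0.  ,  0.71, -0.03]), array([-0.01,  0.06,  1.94,  0.03,  0.64, -0.05]))
lid 0 0.5 -1 xxxxxxxx
lid 0 0.3 1 (np.float64(0.71), np.float64(0.08), array([-0.01,  0.39,  2.05, -0.  ,  0.71, -0.03]), array([-0.01,  0.13,  1.81,  0.01,  0.9 , -0.04]))
lid 0 0.3 -1 xxxxxxxx
lid -0.1 0.2 1 (np.float64(0.83), np.float64(0.08), array([-0.01,  0.42,  1.99, -0.  ,  0.83, -0.03]), array([-0.  ,  0.17,  1.74,  0.01,  1.03, -0.03]))
lid -0.1 0.2 -1 xxxxxxxx
stay 0 (np.float64(0.74), np.float64(0.05), array([ 0.32,  0.57,  1.59, -0.  ,  0.98,  0.3 ]), array([ 0.4 ,  0.5 ,  1.9 , -0.  ,  0.74,  0.37]))
stay 0.15 (np.float64(0.55), np.float64(0.06), array([ 0.35,  0.52,  1.69, -0.07,  0.79,  0.36]), array([ 0.43,  0.46,  1.99, -0.11,  0.55,  0.5 ]))
stay 0.3 (np.float64(0.37), np.float64(0.06), array([ 0.37,  0.48,  1.79, -0.18,  0.6 ,  0.48]), arra
[... 3466 characters left out ...]
, -0.65]), array([-0.9 ,  0.42,  1.89,  0.83,  0.82, -0.28]))
cov 0.6 0.45 1 xxxxxxxx .x
cov 0.6 0.45 -1 (np.float64(0.34), np.float64(0.07), array([-0.18,  0.34,  2.13,  1.11,  0.39, -0.07]), array([-0.16,  0.58,  2.04,  1.54,  0.34, -0.51])) (np.float64(0.71), np.float64(0.32), array([-0.9 ,  0.7 ,  1.89,  1.02,  0.71, -0.66]), array([-0.9 ,  0.44,  1.86,  0.8 ,  0.89, -0.34]))
cov 0.6 0.6 1 xxxxxxxx .x
cov 0.6 0.6 -1 (np.float64(0.44), np.float64(0.05), array([-0.22,  0.35,  2.09,  1.06,  0.51, -0.17]), array([-0.19,  0.6 ,  2.01,  1.36,  0.44, -0.49])) (np.float64(0.8), np.float64(0.26), array([-0.91,  0.72,  1.83,  0.91,  0.8 , -0.69]), array([-0.91,  0.47,  1.8 ,  0.74,  0.99, -0.42]))
```

```bash
python3 - <<'E'
from h import *
S=env.read_state
q=P(0)
set_gripper(40)
env.reach(tcp(lidp(0)+[0,0,90],q),q)
print("hit",env.move_l(tcp(lidp(0),q),rate=120,f_stop=12),S()["tool_pos"])
set_gripper(0); s=S();print("w",s["width"],s["grip_force"],s["force"].round(1) if hasattr(s["force"],"round") else s["force"],s["time_s"])
cv2.imwrite("pics/wr1.png",viewer.camera("top"))
if 12<s["width"]<16:
    for t in np.linspace(.11,.88,8):
        q=P(.5*t/.94);env.move_l(tcp(lidp(t),q),rot=q,rate=110)
        print(round(t,2),np.round(S()["force"],1),round(S()["width"],1))
print(S()["time_s"])
E
```

```text
hit False [469.12154545   7.96284937 185.39110398]
w 13.252927719102876 29.999762177467346 [ 5.5  0.1 -1.4] 4.85
0.11 [ 7.9  0.7 -3. ] 13.3
0.22 [12.4  0.7 -6.5] 13.1
0.33 [ 20.4   1.9 -10.1] 13.5
0.44 [ 27.    0.9 -16.1] 13.3
0.55 [ 34.7   1.9 -24.3] 13.4
0.66 [ 37.2   0.5 -31.6] 13.0
0.77 [ 26.8  -0.3 -26.1] 13.0
0.88 [ 12.5  -0.7 -14.9] 13.5
8.1417
```

```bash
sed -i 's/-4\*np.sin(t)\*0/+4*np.sin(t)/' h.py; python3 - <<'E'
from h import *
S=env.read_state
for t in (.88,.91,.93,.95,.97):
    q=P(.5*t/.94);h=env.move_l(tcp(lidp(t),q),rot=q,rate=50,f_stop=25 if t>.88 else None)
    print(t,h,np.round(S()["force"],1),round(S()["width"],1))
    if h: break
env.hold(.3)
cv2.imwrite("pics/s1.png",viewer.camera("scene"));cv2.imwrite("pics/t1.png",viewer.camera("top"))
a=cv2.imread("pics/s1.png")[80:330,290:490];b=cv2.imread("pics/t1.png")[100:300,160:360]
cv2.imwrite("pics/o1.png",np.hstack([cv2.resize(a,(400,500)),cv2.resize(b,(400,500))]))
print(S()["time_s"])
E
```

```text
0.88 False [-3.5 -1.8  3.5] 13.3
0.91 False [-5.9 -2.2  5.2] 12.9
0.93 False [-4.3 -3.1  5.6] 13.3
0.95 False [-9.6 -3.3  5.7] 12.8
0.97 False [-25.   -3.3   8.5] 13.4
9.8417
```

View pics/o1.png

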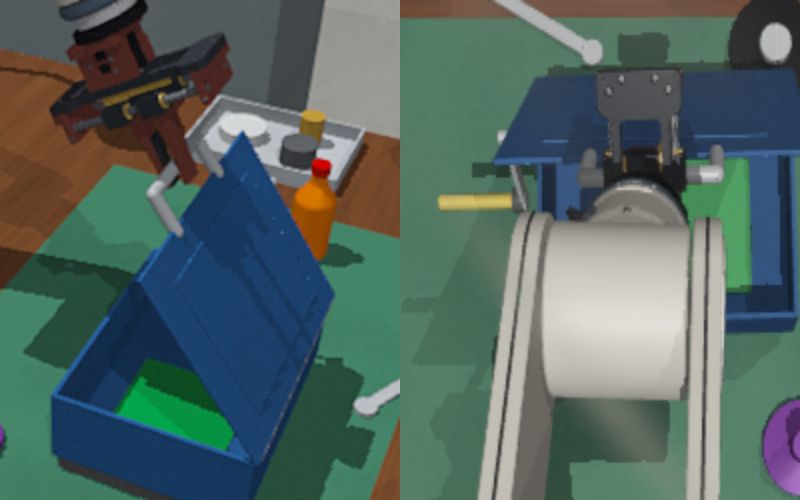

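The left half (scene) shows the lid raised and gripped. The right half (top) shows the yellow grip at about px (200,181). Next I ease off and track the grip.

```bash
cat >> h.py <<'E'
def yellow(z=166):
    im=viewer.camera("top");p=viewer.camera_params("top")
    m=cv2.inRange(cv2.cvtColor(im,cv2.COLOR_BGR2HSV),(20,120,80),(35,255,255));m[:, :170]=0;m[:,235:]=0;m[:140]=0;m[260:]=0
    mo=cv2.moments(m,True);u=(mo["m10"]/mo["m00"],mo["m01"]/mo["m00"])
    return np.round(u,1),Rc.inv().apply(onz(p,u,z)-C).round(1)
E
python3 - <<'E'
from h import *
S=env.read_state
print(yellow())
for t in (.95,.93,.92,.91,.90):
    q=P(.5*t/.94);env.move_l(tcp(lidp(t),q),rot=q,rate=40)
    env.hold(.15);print(t,np.round(S()["force"],1),yellow())
print(S()["time_s"])
E
```

```text
(array([198.8, 180.1]), array([ -8.3, 207.2, 166. ]))
0.95 [-9.8 -2.3  5.8] (array([198.9, 178.5]), array([ -4.6, 207. , 166. ]))
0.93 [-6.1 -2.5  3.8] (array([199., 176.]), array([  1.2, 206.9, 166. ]))
0.92 [ 4.3 -3.6  3.8] (array([199.6, 175.7]), array([  1.7, 205.6, 166. ]))
0.91 [10.9 -4.   3.2] (array([199.5, 175.7]), array([  1.8, 205.8, 166. ]))
0.9 [16.4 -3.   3.9] (array([199.4, 175.7]), array([  1.9, 206. , 166. ]))
12.1917
```

Grip sits at x=1.8 and no longer moves while the lid presses on it, so the stay is locked. I release, then pick the cover.

```bash
python3 - <<'E'
from h import *
S=env.read_state
q=P(.5*.92/.94);env.move_l(tcp(lidp(.918),q),rot=q,rate=40)
set_gripper(36);env.move_l(tcp(lidp(.918),q,160),rate=150)
print(yellow(),S()["time_s"])
q=Qa(.6,.25,-1)
set_gripper(70)
env.reach(tcp(COV+[0,0,150],q),q)
s=S();T=np.eye(4);T[:3,:3]=R.from_quat(s["orientation"]).as_matrix();T[:3,3]=s["tool_pos"]
im=viewer.camera("wrist");p=viewer.camera_params("wrist");M=T@p["tool_from_camera"]
c=np.linalg.inv(M)@np.r_[COV[:2],65,1];u=(p["cx"]+p["fx"]*c[0]/-c[2],p["cy"]-p["fy"]*c[1]/-c[2]);print("predicted hub top px",u,s["time_s"])
cv2.drawMarker(im,(int(u[0]),int(u[1])),(0,0,255),0,14,1)
cv2.imwrite("pics/w2.png",im);cv2.imwrite("pics/s2.png",viewer.camera("scene"))
cv2.imwrite("pics/o2.png",np.hstack([cv2.resize(im,(400,300)),cv2.resize(cv2.imread("pics/s2.png"),(400,300))]))
E
```

```text
(array([199.2, 175.9]), array([  1.4, 206.5, 166. ])) 13.875
predicted hub top px (np.float64(328.15115081368475), np.float64(348.6687255868454)) 16.2583
```

View pics/o2.png

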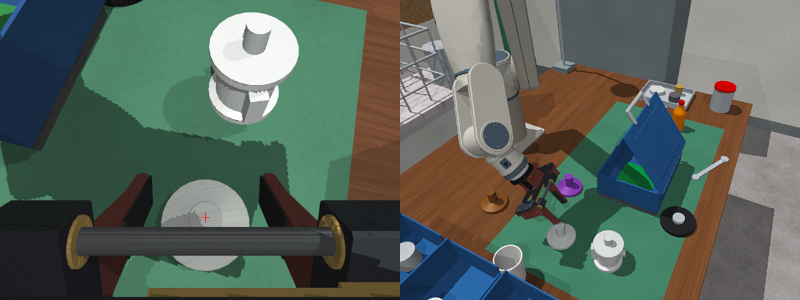

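The wrist half shows the hub exactly under the predicted mark, and the scene half shows the lid held open. I grasp and carry.

```bash
python3 - <<'E'
from h import *
S=env.read_state
q=Qa(.6,.25,-1)
print(env.move_l(tcp(COV+[0,0,48],q),rate=100,f_stop=15))
set_gripper(0);s=S();print("w",s["width"],s["grip_force"],np.round(s["force"],1))
if s["width"]>26:
    env.move_l(tcp(COV+[0,0,205],q),rate=120)
    print(np.round(S()["force"],1),S()["width"])
    print(env.move_l(tcp(W(-120,-90,198),q),rate=150,f_stop=20))
    print(env.move_l(tcp(W(-60,0,181),q),rate=90,f_stop=15))
    print(np.round(S()["force"],1),S()["time_s"])
    cv2.imwrite("pics/t3.png",viewer.camera("top"));cv2.imwrite("pics/s3.png",viewer.camera("scene"))
    a=cv2.imread("pics/s3.png")[80:330,240:490];b=cv2.imread("pics/t3.png")[90:290,200:400]
    cv2.imwrite("pics/o3.png",np.hstack([cv2.resize(a,(400,400)),cv2.resize(b,(400,400))]))
E
```

```text
False
w 29.390614431277516 30.000868141651154 [-0.7  0.1  2.2]
[ 0.3  1.  -4.5] 29.817764235925324
False
False
[ 1.4  0.5 -4.1] 23.0083
```

View pics/o3.png

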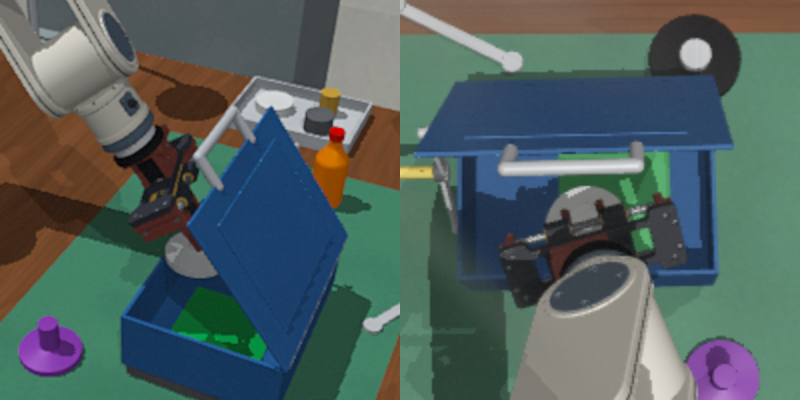

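The mat looks off-centre toward the chest's -y side (right edge at crop px 670), so I measure it.

```bash
python3 - <<'E'
from h import *
for n,f in(("top","pics/t3.png"),("top","pics/t1.png"),("scene","pics/s3.png"),("scene","pics/s2.png")):
    im=cv2.imread(f);p=viewer.camera_params(n)
    hsv=cv2.cvtColor(im,cv2.COLOR_BGR2HSV)
    m=cv2.inRange(hsv,(50,185,40),(75,255,255))
    v,u=np.nonzero(m);X=np.array([Rc.inv().apply(onz(p,q,34)-C) for q in zip(u,v)])
    k=(abs(X[:,0])<108)&(abs(X[:,1])<140);X=X[k]
    print(f,len(X),"x",np.percentile(X[:,0],[0,1,99,100]).round(),"y",np.percentile(X[:,1],[0,1,50,99,100]).round())
    for x in(-60,-40,-20,0,20,40):
        s=X[abs(X[:,0]-x)<3]
        if len(s):print("  x",x,s[:,1].min().round(),s[:,1].max().round(),end=";")
    print()
E
```

```text
Traceback (most recent call last):
IndexError: too many indices for array: array is 1-dimensional, but 2 were indexed
```

```bash
python3 - <<'E'
from h import *
im=cv2.imread("pics/t3.png");h=cv2.cvtColor(im,cv2.COLOR_BGR2HSV)
print("mat px",h[90+170//2,200+655//2],h[90+240//2,200+650//2],h[90+165//2,200+570//2], "bench",h[90+50//2,300])
for n,f in(("top","pics/t3.png"),("top","pics/t1.png"),("scene","pics/s3.png"),("scene","pics/s2.png")):
    im=cv2.imread(f);p=viewer.camera_params(n)
    hsv=cv2.cvtColor(im,cv2.COLOR_BGR2HSV)
    m=cv2.inRange(hsv,(50,160,40),(75,255,255))
    v,u=np.nonzero(m);X=np.array([Rc.inv().apply(onz(p,q,34)-C) for q in zip(u,v)]).reshape(-1,3)
    k=(abs(X[:,0])<108)&(abs(X[:,1])<140);X=X[k]
    print(f,len(X))
    if len(X)==0: continue
    print("x",np.percentile(X[:,0],[0,1,99,100]).round(),"y",np.percentile(X[:,1],[0,1,50,99,100]).round())
    for x in(-60,-40,-20,0,20,40):
        s=X[abs(X[:,0]-x)<3]
        if len(s):print("  x",x,s[:,1].min().round(),s[:,1].max().round(),end=";")
    print()
E
```

```text
mat px [ 10 121  55] [ 10 134  59] [ 74  84 142] bench [ 72  67 133]
pics/t3.png 0
pics/t1.png 0
pics/s3.png 1400
x [-72. -70.  64.  68.] y [-64. -63. -25.  38.  40.]
  x -60 -63.0 38.0;  x -40 -63.0 38.0;  x -20 -64.0 39.0;  x 0 -64.0 29.0;  x 20 -63.0 8.0;  x 40 -63.0 -10.0;
pics/s2.png 1407
x [-71. -70.  64.  68.] y [-65. -63. -25.  37.  40.]
  x -60 -63.0 38.0;  x -40 -63.0 38.0;  x -20 -64.0 39.0;  x 0 -64.0 29.0;  x 20 -63.0 11.0;  x 40 -63.0 -10.0;
```

```bash
python3 - <<'E'
from h import *
p=viewer.camera_params("top")
for f in("pics/t1.png","pics/t3.png"):
    im=cv2.imread(f);hsv=cv2.cvtColor(im,cv2.COLOR_BGR2HSV)
    m=cv2.inRange(hsv,(50,110,30),(78,255,255))
    v,u=np.nonzero(m);X=np.array([Rc.inv().apply(onz(p,q,34)-C) for q in zip(u,v)]).reshape(-1,3)
    X=X[(abs(X[:,0])<108)&(abs(X[:,1])<140)]
    for x in range(-80,80,20):
        s=X[abs(X[:,0]-x)<3]
        if len(s)>2:print(f,"x",x,np.percentile(s[:,1],[0,5,95,100]).round())
    print("x range",X[:,0].min(),X[:,0].max())
E
```

```text
pics/t1.png x -60 [-98. -98. -69. -68.]
pics/t1.png x -40 [-98. -98. -69. -68.]
pics/t1.png x -20 [-96. -96. -69. -69.]
pics/t1.png x 0 [-97. -95. -23. -21.]
pics/t1.png x 20 [-98. -95. -17. -12.]
pics/t1.png x 40 [-98. -98. -65. -63.]
pics/t1.png x 60 [-96. -94. -23. -20.]
x range -72.49950545779535 64.40397255420193
pics/t3.png x -60 [-75. -73. -53. -53.]
pics/t3.png x 0 [-97. -93. -37. -34.]
pics/t3.png x 20 [-98. -92.  34.  39.]
pics/t3.png x 40 [-98. -98. -71. -70.]
pics/t3.png x 60 [-45. -44. -12. -10.]
x range -69.07857755677851 58.04412656366179
```

Mat edges at z=34 run y from -98 to +39, with the front edge at x=-73. That puts its centre at chest (-5,-30), and I place there.

```bash
python3 - <<'E'
from h import *
S=env.read_state
q=Qa(.6,.25,-1)
print(env.move_l(tcp(W(-60,-30,181),q),rate=60,f_stop=12))
print(env.move_l(tcp(W(-5,-30,92),q),rate=70,f_stop=12),np.round(S()["force"],1))
print("touch",env.move_l(tcp(W(-5,-30,79),q),rate=12,f_stop=3),np.round(S()["force"],1),Rc.inv().apply(S()["tool_pos"]+61*R.from_quat(q).as_matrix()[:,2]-C).round(1))
print(S()["time_s"])
E
```

```text
False
False [ 0.1  0.2 -4.2]
touch True [ 0.2 -0.8  4.3] [ -5.1 -30.   82.1]
26.1917
```

```bash
python3 - <<'E'
from h import *
S=env.read_state
q=Qa(.6,.25,-1)
set_gripper(46);print(np.round(S()["force"],1))
print(env.move_l(tcp(W(-60,-30,181),q),rate=110,f_stop=12))
print(env.move_l(tcp(W(-160,-30,240),q),rate=150,f_stop=12))
# on to above the stay grip
q=P(.3); g=W(1.5,211,164)
env.reach(tcp(W(-120,211,300),q),q)
set_gripper(40)
print(env.move_l(tcp(g,q,175),rate=150), yellow(),S()["time_s"])
cv2.imwrite("pics/t4.png",viewer.camera("top"));cv2.imwrite("pics/s4.png",viewer.camera("scene"));w=viewer.camera("wrist")
a=cv2.imread("pics/s4.png")[80:330,240:490];b=cv2.imread("pics/t4.png")[90:290,200:400]
cv2.imwrite("pics/o4.png",np.hstack([cv2.resize(a,(400,400)),cv2.resize(b,(400,400))]))
E
```

```text
[0.4 0.7 0.2]
False
False
False (array([202.1, 175.5]), array([  2., 200., 166.])) 30.9333
```

View pics/o4.png

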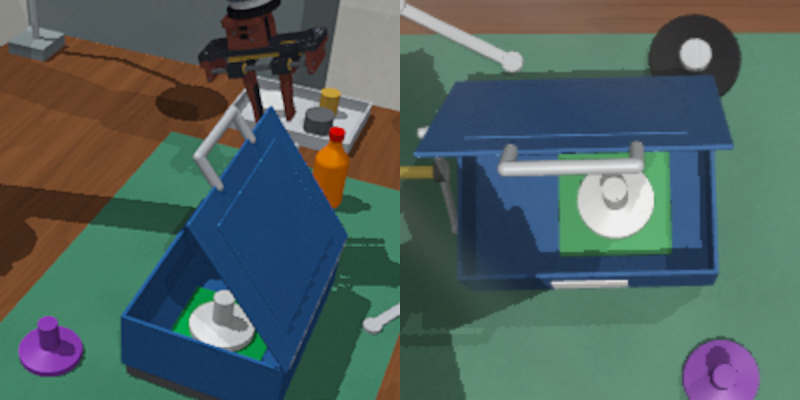

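The cover stands centred on the mat and the lid is still locked open. Now I take the stay grip.

```bash
python3 - <<'E'
from h import *
S=env.read_state
q=P(.3);g=grip(2.13)
print(env.move_l(tcp(g,q),rate=90,f_stop=12),g)
set_gripper(0);s=S();print("w",s["width"],np.round(s["force"],1))
if 11<s["width"]<17:
    for f in np.linspace(2.13,1.2,9)[1:]:
        env.move_l(tcp(grip(f),q),rate=45);s=S()
        print(round(f,2),np.round(s["force"],1),round(s["width"],1))
        if np.linalg.norm(s["force"])>35: print("STOP");break
print(S()["time_s"])
E
```

```text
False [624.26028147 222.85420888 162.90029425]
w 13.193295273158927 [ 3.9 -1.2  3.8]
2.01 [ 5.  -2.9  3.5] 13.3
1.9 [ 5.8 -4.1  3.6] 12.9
1.78 [ 4.9 -4.   9. ] 13.3
1.66 [ 3.3 -4.6 10.9] 13.4
1.55 [ 0.2 -1.3 13.8] 13.4
1.43 [-1.8  0.3 11.7] 13.3
1.32 [-1.6  1.8  9.6] 13.5
1.2 [-3.4  3.7  7.5] 13.1
36.05
```

```bash
python3 - <<'E'
from h import *
S=env.read_state
q=P(.3)
for f in list(np.linspace(1.2,.22,10)[1:])+[.19,.17,.15]:
    env.move_l(tcp(grip(f),q),rate=45 if f>.4 else 25);s=S()
    print(round(f,2),np.round(s["force"],1),round(s["width"],1))
    if np.linalg.norm(s["force"])>35: print("STOP");break
print(S()["time_s"])
cv2.imwrite("pics/s5.png",viewer.camera("scene"));t=viewer.camera("top");cv2.imwrite("pics/t5.png",t)
a=cv2.imread("pics/s5.png")[130:380,290:490];b=t[100:260,180:380]
cv2.imwrite("pics/o5.png",np.hstack([cv2.resize(a,(400,500)),cv2.resize(b,(400,320)) if 0 else cv2.resize(b,(400,500))]))
E
```

```text
1.09 [-3.4  6.   5.1] 13.3
0.98 [-1.6  7.6  2. ] 13.3
0.87 [ 0.4  8.5 -2.1] 13.4
0.76 [ 1.3  8.9 -3.2] 13.0
0.66 [ 1.8  9.9 -6.2] 13.3
0.55 [ 2.7  7.3 -5.4] 13.4
0.44 [ 4.1  6.6 -6. ] 13.5
0.33 [ 5.2  6.6 -3.3] 13.3
0.22 [ 3.5  4.4 -0.5] 13.3
0.19 [ 0.3  2.3 11.2] 13.7
0.17 [-0.6  0.9 18.7] 12.9
0.15 [-3.2  0.  25. ] 13.3
40.3583
```

View pics/o5.png

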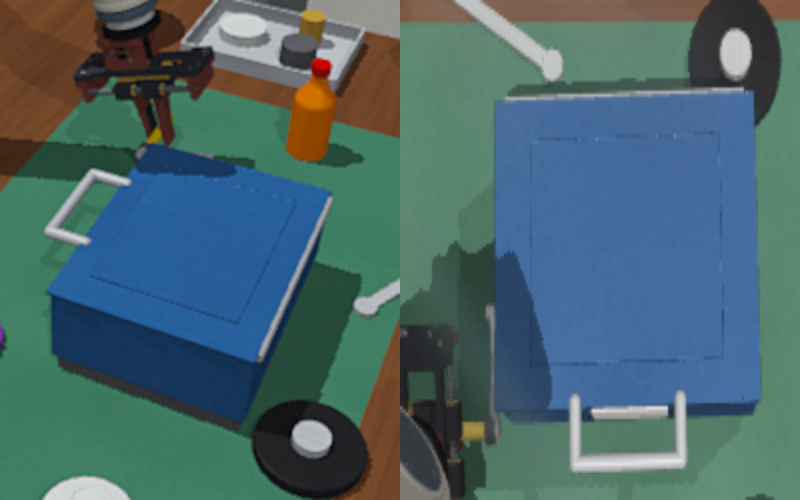

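The lid is down and the stop force confirms it. I ease off, release, retreat, and compare with the first pictures.

```bash
python3 - <<'E'
from h import *
S=env.read_state
q=P(.3)
env.move_l(tcp(grip(.185),q),rate=20)
set_gripper(34);env.move_l(tcp(grip(.185),q,230),rate=150);env.hold(.3)
p0=P(0); 
print(yellow(105),S()["time_s"],np.round(S()["force"],1))
t0,t6=cv2.imread("pics/top0.png"),viewer.camera("top");cv2.imwrite("pics/t6.png",t6)
def hb(im):
    m=cv2.inRange(cv2.cvtColor(im,cv2.COLOR_BGR2HSV),(0,0,110),(180,60,255))[228:262,255:335];v,u=np.nonzero(m);return u.mean()+255,v.mean()+228,v.max()+228
def bl(im):
    m=cv2.inRange(cv2.cvtColor(im,cv2.COLOR_BGR2HSV),(100,100,40),(125,255,255))[110:250,200:380];c=max(cv2.findContours(m,0,1)[0],key=cv2.contourArea);return cv2.boundingRect(c)
print(hb(t0),hb(t6),bl(t0),bl(t6))
cv2.imwrite("pics/o6.png",np.hstack([t6[80:380,80:480],viewer.camera("scene")[130:430,240:640]]))
E
```

```text
(array([204.3, 237.4]), array([-128.5,  209.7,  105. ])) 42.925 [-0.1  0.5 -0.7]
(np.float64(291.553412462908), np.float64(240.7240356083086), np.int64(251)) (np.float64(294.7132867132867), np.float64(240.77062937062936), np.int64(250)) (27, 19, 133, 106) (27, 19, 133, 106)
```

View pics/o6.png

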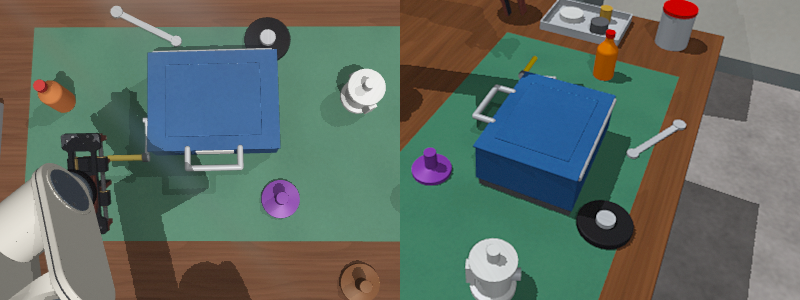

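The lid box and grip pixel match the shut starting picture, and the bystanders are where they were.

```bash
python3 -c "
from station import workorder
print(workorder.sign_off())"
```

```text
the job is handed in; nothing more can be done
None
```

The job is handed in: the locked stay held the lid open, the cover went down on the mat centre and was upright there in the last view inside, and the lid was lowered at the stay handle until shut, at about 43 s of the 72 s allowed.

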